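# Clamp a printing block with the holder's thumbwheel

### The job

Take the mid-sized printing block (44 x 64 mm) and lay it flat, lino side up, on the bed of the block holder, lengthwise between the jaw and the end stop. Let go of it, then close the jaw on it by rolling the recessed thumbwheel with a light fingertip, until the jaw's sprung pad is pressed in about half way: never fully in, never pressing the wheel hard (about 12 N is right), and without pushing the jaw itself. Leave the other things on the table where they are.

Things in the scene. Friction and masses are not known exactly. Their poses are not given: they have to be found in the camera images.
- block_mid (a point): centre (half-way up) of the loose printing block to be clamped: light wood with a thin grey lino top, 44 mm (its x) x 64 mm (its y) x 28 mm high, lying lino side up; 50 to 100 g. Of the three blocks on the table it is the one that is neither long and narrow nor small and square.
- holder: aluminium block holder, fixed to the table; origin on the table under its middle, z up, y along it. Base 80 mm (x) x 216 mm (y). From -y to +y: grey housing with the thumbwheel in a slot of its top (72 x 74 mm, y -112 to -38 mm, 57 mm tall), steel jaw with sprung pad, open bed, end stop. The block's length lies along y.
- bed (a point): middle of the bed's top, 18 mm above the table, at x = 0, y = 36 mm of the holder, axes as the holder's. The block lies here between two low lips along y (4 mm high, 50 mm apart inside, 58 mm outside), so with 3 mm spare on each side of its 44 mm. With the jaw fully back the pad's face is at y = -5 mm of the holder.
- wheel_top (a point): mean place of the top of the wheel's exposed rim: 66 mm above the table, 9 mm above the housing, over y = -75 mm of the holder. The rim runs out of true: its real top is up to 3 mm higher or lower as it turns. A pressed fingertip stroking along the holder's +y (towards the bed) closes the jaw by 1/4 of its travel; the other way opens it. 40 mm of rim shows: it takes several strokes of about 20 mm; the wheel stays where left.
- wheel: dark ribbed steel thumbwheel, 56 mm dia., 16 mm wide; origin at the axle; its x is the axle, along the holder's x. Rim force to turn it: 4.5 N, or 6 N at half pad travel. It sits on a rubber hub: pressed, it gives way 1 mm per 6 N, to a stop at 4 mm; a press of 11 to 14 N gives a rubber fingertip grip enough.
- jaw: the moving steel jaw, 48 mm wide, top 48.5 mm above the table; origin at bed height in the middle of its face, axes as the holder's. It starts fully back, at y = -21 mm of the holder, and can travel 26 mm towards +y. The face of the unpressed pad is 16 mm ahead (+y) of this origin. It is driven by the wheel only, not to be pushed by hand.
- pad (a joint): how far the jaw's black rubber pad (44 mm wide, 8 mm thick) is pressed back towards the jaw, m: 0 free (8 mm gap between pad and jaw, seen from above), 0.008 fully in (gap shut); spring 1.5 N per mm. Half way is 0.004.
- stop_face (a point): middle of the end stop's face that looks at the jaw, 14 mm above the bed. The stop is fast, at a place that differs from time to time: its face at y = 68 to 75 mm of the holder; the clamped block's end rests on it. The stop is 76 mm wide, 16 mm thick, its top 46.5 mm above the table.
- long_block: long narrow printing block, 90 x 30 x 28 mm, of the same wood and grey lino; a bystander (origin: centre of its underside)
- small_block: small square printing block, 34 x 34 x 28 mm, same materials; a bystander (origin: centre of its underside)
- roller: ink roller with black rubber drum (28 mm dia., 75 mm long) and wooden handle, lying; a bystander (origin: under the drum's middle)
- ink_jar: glass jar with black cap, 60 mm dia., 75 mm tall; a bystander (origin: centre of its underside)
- tape_roll: cardboard-brown tape roll lying flat, 90 mm dia., 24 mm high; a bystander (origin: centre of its underside)
- pencil_tin: flat metal pencil tin, 75 x 180 x 18 mm; a bystander (origin: centre of its underside)
- glue_bottle: white bottle with a cap, 48 mm dia., 120 mm tall; a bystander (origin: centre of its underside)
- block: the same printing block, origin at the centre of its underside, axes as above
Things that resemble listed ones, but are neither listed nor needed, are in the scene too. Leave any turquoise look-alike of the holder alone. What is shaped like the block but red is not meant.

How it is judged:
On the way, in this order (a step that is already met when the one before it is completed fails the run):
1. the block lies flat on the bed between jaw and end stop, let go (x of block_mid in the frame of holder between -0.006 and 0.006 m and z of block_mid in the frame of holder between 0.029 and 0.035 m and y of block_mid in the frame of holder between 0.015 and 0.055 m and angle between the y axis of block_mid and the y axis of holder, either way round below 0.15 rad and angle between block_mid's own z axis and vertical below 0.08 rad and contact force between the fingers and block below 0.1 N), for 0.2 s.
2. the jaw's pad is pressed in about half way by the clamped block (x of block_mid in the frame of holder between -0.006 and 0.006 m and z of block_mid in the frame of holder between 0.029 and 0.035 m and y of block_mid in the frame of holder between 0.015 and 0.055 m and angle between the y axis of block_mid and the y axis of holder, either way round below 0.15 rad and angle between block_mid's own z axis and vertical below 0.08 rad and value of joint pad between 0.002 and 0.006 m), for 0.3 s.
At the end, for the whole second after the job is handed in: The block lies flat (within 0.08 rad) on the bed, along the holder (within 0.15 rad), centred across it within 6 mm, clamped between jaw and end stop with the pad pressed in 2 to 6 mm of its 8 mm, at rest, and the robot is off the wheel and the block (all of step 2 and linear speed of block below 0.02 m/s and contact force between the fingers and wheel below 0.1 N); the robot touches nothing.
It fails at once if the pad is pressed fully in (over 7.4 mm) (value of joint pad above 0.0074 m).
It fails at once if the thumbwheel is pressed with over 20 N (hard, towards its stop) (contact force between the fingers and wheel above 20 N).
It fails at once if the jaw is pushed directly with over 10 N (contact force between the fingers and jaw above 10 N).
It fails at once if a bystander is moved over 30 mm (distance of any of long_block, small_block, roller, ink_jar, tape_roll, pencil_tin, glue_bottle from where it was at the start of the episode above 0.03 m).
It also fails if it takes over 70 s, if anything falls off the work surface, if the arm or the gripper's body presses on something with over 40 N, if the wrist force passes 120 N, or if a joint passes its speed limit or range.

### The arm

A 6-joint arm with a two-finger parallel gripper is mounted at the origin on the work surface. World frame = base frame: x ahead of the robot, y to its left, z up, the work surface at z = 0. Lengths are in m, angles in rad, forces in N, time in s.
With the tool pointing down it reaches from about 0.3 to 0.775 m from the base axis. Payload 14.6 kg.
Tool frame: the origin (TCP) lies at the very end of the fingers, on their centre line; the grasp point (between the pads) lies 19 mm behind it; z points along the fingers, x is the direction in which the jaws open and shut, and the axes are right-handed (so a half turn about z gives the same grasp; the last joint's range is limited). The gripper opens to 94 mm and grips with 3 to 60 N. Pads are 16 mm wide; open, the fingers measure 119 mm over their backs; the gripper's body (75 mm by 177 mm) begins 78 mm behind the grasp point.
Start: joints at [1.036, 0.3, 1.521, -0, 1.321, -0.067], TCP at [0.248, 0.491, 0.205] pointing down, gripper open.
Joint ranges: [-3.03, 3.03], [-0.79, 2.21], [0.23, 2.52], [-1.04, 4.18], [0, 3.07], [-2.55, 2.55]. Speed limits (rad/s): [2.22, 2.22, 2.57, 3.14, 3.14, 3.14].

### API

Orientations are given as [roll, pitch, yaw] about the fixed x, y, z axes, in that order (R = Rz(yaw) Ry(pitch) Rx(roll)).
In Python, from station import ctrl gives the robot as it stands.
- The arm moves only by the shell command python3 -m inch 'ROWS' [FORCE]. ROWS is JSON, one flat list of numbers, 7 for each row, row after row: the shift along the tool's x, y, z in cm, then the turn, a rotation vector about the tool's x, y, z in rad, then the opening, from 0 (shut) to 1 (fully open). In form: [tx, ty, tz, wx, wy, wz, claw, tx, ty, tz, wx, wy, wz, claw, ...]. A call has 1 to 20 rows; each row shifts and turns the commanded pose from where the row before left it, along the tool's axes as they then stand; what a row does not reach is not made up. A row lasts 1/8 s, in which the tool goes at most 62.5 mm and 10.7 degrees, less where a joint would pass 70% of its speed; a pose out of reach is approached as far as the arm can. A call is refused whole if a number of a shift passes 6.25 or a number of a turn 0.188, either way. A call with a gripper value outside its range is refused whole. The fingers move at their own pace and stop on an object; FORCE is the grip in N (left out, the last holds). Time passes only in rows, so rows that do not move let the fingers close. It gives the time, the measured TCP pose, the force and the opening at its end, in the units of the state.
- ctrl.get_obs(): the state, without advancing time (a new reading comes with each control period).
- ctrl.camera(name): name is "scene" or "top" or "wrist"; returns (picture, depth): 384x512x3 uint8, red, green, blue; 384x512 float32, m along the optical axis (not along the pixel's ray), 0 where there is no reading.
- ctrl.camera_params(name): a dict with "vertical_fov" (degrees; the focal length in pixels is half the picture's height over the tangent of half this angle, whatever the lens; pixels are square), "cx", "cy" (the principal point, pixels), "camera_from_world" (4x4, takes a point from world to camera coordinates); the wrist camera has in their place "mount" (4x4, takes a point from camera to tool coordinates, whose origin is the TCP and whose axes are the tool frame's). Camera axes: x right, y down, z forward; pixel columns grow to the right and rows downward; lengths in m; the calibration is good to about 2 mm. A picture is of the moment at which its call begins: read the wrist's pose just before it. camera_params takes no time and is no camera call.
- ctrl.hand_in(): hands the job in, once; it reports no verdict.
Trained networks look in the newest picture that a camera, given by its name, has taken for a name from the list of things; names that differ only in an ending like _2 or _b are one class to them, and where a whole thing is asked for, a point or a joint stands for the part that bears it (a point fixed in the world has none). Each returns a list of dicts, best first, with "score" (0 to 1); they miss things now and then, are a little off and sometimes report something else, mostly with a low value. They report only what shows in the picture. A call takes as long as a camera call. They do not tell look-alikes from the thing itself.
- ctrl.spot_in(camera, label): "bbox" ([centre column, centre row, width, height] in pixels, round what is visible of it).
- ctrl.place_of(camera, label): "centre" ([column, row] in pixels: a listed point, or the origin of a listed thing).
The state is a dict: "time_s": time; "qpos": joint angles; "joint_vel": joint speeds; "tau": joint torques, N m; "ee_pos": TCP position; "eef_rot": TCP orientation; "force": force on the tool from outside, world axes, zero at the start; "moment": the same for the moment, N m; "grip_width": finger opening in m.
Only numpy, scipy, OpenCV 4.12 (cv2) and the standard library are available. Lean on these libraries where they do the work, as an engineer would, in place of code of your own. Each camera call takes 0.05 s, during which the arm holds its last target. There are 200 camera calls.

## Working session

There is one attempt and no reset: what is moved stays moved. The work goes in short steps, Python scripts to look and compute and a shell command to move; the robot and the scene stay as the last step left them, time stands still between calls to the robot, and variables do not carry over. Pictures are saved under pics/ and viewed, about 8 in all and at most 12, crops included, and the job is handed in when it is done.

```bash
mkdir -p pics; cat > h.py <<'E'
import numpy as np, cv2
from scipy.spatial.transform import Rotation as R
from station import ctrl
def T():
    o=ctrl.get_obs(); M=np.eye(4); M[:3,:3]=R.from_euler('xyz',o['eef_rot']).as_matrix(); M[:3,3]=o['ee_pos']; return M
def cam(n):
    """picture, depth, world_from_camera, f, cx, cy"""
    M=T(); im,d=ctrl.camera(n); p=ctrl.camera_params(n)
    W=M@np.array(p['mount']) if n=='wrist' else np.linalg.inv(np.array(p['camera_from_world']))
    f=im.shape[0]/2/np.tan(np.radians(p['vertical_fov'])/2)
    return im,d,W,f,p['cx'],p['cy']
def world(c,u,v,z=None):
    """pixel to world: by depth, or on plane z"""
    im,d,W,f,cx,cy=c
    r=np.array([(u-cx)/f,(v-cy)/f,1.])
    if z is None: return W[:3,:3]@(r*d[int(round(v)),int(round(u))])+W[:3,3]
    q=W[:3,:3]@r; return W[:3,3]+q*(z-W[2,3])/q[2]
def pts(c):
    im,d,W,f,cx,cy=c; v,u=np.mgrid[:d.shape[0],:d.shape[1]]
    P=np.stack([(u-cx)/f*d,(v-cy)/f*d,d],-1); return P@W[:3,:3].T+W[:3,3]
def pix(c,p):
    im,d,W,f,cx,cy=c; q=W[:3,:3].T@(np.array(p)-W[:3,3]); return q[0]/q[2]*f+cx,q[1]/q[2]*f+cy
def save(n,im,s=1): cv2.imwrite('pics/'+n,cv2.resize(im[...,::-1],None,fx=s,fy=s))
E
python3 - <<'E'
from h import *
print(ctrl.get_obs())
for n in ('top','scene'):
    c=cam(n); save(n+'0.png',c[0],1.5); print(n,c[3:],c[2][:3,3].round(3))
    for l in ('block_mid','holder','bed','wheel_top','wheel','jaw','stop_face','long_block','small_block'):
        for r in ctrl.place_of(n,l)[:3]:
            u,v=r['centre']; z={'block_mid':.014,'bed':.018,'wheel_top':.066,'stop_face':.032,'wheel':.038,'jaw':.018}.get(l,0.)
            print(l,round(r['score'],2),np.round([u,v]),world(c,u,v,z).round(3))
E
```

```text
{'time_s': 0.0, 'qpos': array([ 1.03639055e+00,  3.00493088e-01,  1.52153900e+00, -6.27241936e-06,
        1.32069346e+00, -6.65898818e-02]), 'joint_vel': array([ 9.32935912e-04,  5.40110021e-04, -1.58276709e-05,  2.28251413e-04,
       -1.16812764e-03,  3.79638923e-04]), 'tau': array([-5.38113436e-04, -5.31809449e+01, -3.52719498e+01,  7.06688385e-02,
        2.44615262e-02, -1.13250030e-04]), 'ee_pos': array([0.24789034, 0.49069527, 0.20489207]), 'eef_rot': array([-3.14152333e+00,  1.13079318e-03,  1.10298203e+00]), 'force': array([0.04961625, 0.47648074, 0.07465124]), 'moment': array([-0.02312185,  0.01728695, -0.00718327]), 'grip_width': 0.0939045014329542}
top (np.float64(419.6973331395406), 254.89368313713666, 194.31462575780895) [ 0.455 -0.072  1.295]
block_mid 0.68 [292. 168.] [ 0.64  -0.186  0.014]
block_mid 0.65 [329. 191.] [ 0.569 -0.298  0.014]
block_mid 0.64 [250. 193.] [ 0.564 -0.056  0.014]
holder 0.86 [197. 269.] [0.334 0.107 0.   ]
holder 0.73 [186. 204.] [0.535 0.143 0.   ]
bed 0.87 [175. 203.] [0.538 0.174 0.018]
bed 0.56 [191. 269.] [0.336 0.125 0.018]
bed 0.45 [2
[... 950 characters left out ...]
247.] [ 0.818 -0.073  0.   ]
holder 0.6 [275. 170.] [0.536 0.126 0.   ]
bed 0.82 [278. 159.] [0.526 0.159 0.018]
bed 0.63 [224. 142.] [0.335 0.141 0.018]
wheel_top 0.89 [197. 145.] [0.319 0.026 0.066]
wheel_top 0.59 [261. 161.] [0.522 0.062 0.066]
wheel 0.59 [201. 154.] [0.331 0.027 0.038]
wheel 0.4 [260. 170.] [0.524 0.054 0.038]
jaw 0.66 [213. 151.] [0.333 0.081 0.018]
jaw 0.6 [276. 168.] [0.545 0.116 0.018]
jaw 0.57 [176. 239.] [ 0.481 -0.276  0.018]
stop_face 0.77 [291. 148.] [0.541 0.216 0.032]
stop_face 0.47 [227. 136.] [0.333 0.164 0.032]
stop_face 0.17 [260. 169.] [0.517 0.065 0.032]
long_block 0.59 [210. 212.] [ 0.481 -0.136  0.   ]
small_block 0.5 [176. 239.] [ 0.468 -0.264  0.   ]
```

View pics/top0.png

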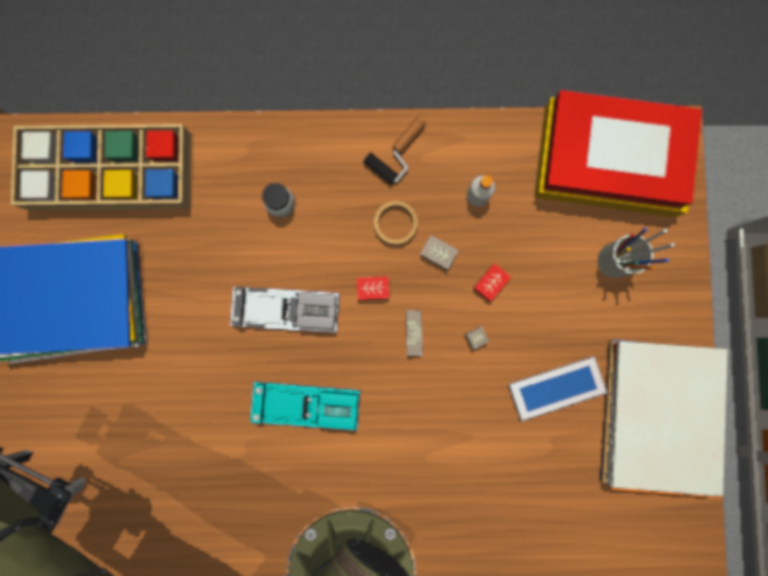

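The top view shows the real (grey) holder at about (190,207) px in the raw image, with its housing towards -y. The turquoise copy is at (203,271). The grey mid block is at about (293,168), which is roughly (0.64, -0.186); the two red ones are decoys. I'm moving above the block.

```bash
python3 -m inch '[-3,4.5,-0.3,0,0,0,1,-3,4.5,-0.3,0,0,0,1,-3,4.5,-0.3,0,0,0,1,-3,4.5,-0.3,0,0,0,1,-3,4.5,-0.3,0,0,0,1,-3,4.5,-0.3,0,0,0,1,-3,4.5,-0.3,0,0,0,1,-3,4.5,-0.3,0,0,0,1,-3,4.5,-0.3,0,0,0,1,-3,4.5,-0.3,0,0,0,1,-3,4.5,-0.3,0,0,0,1,-3,4.5,-0.3,0,0,0,1,-3,4.5,0,0,0,0,1,-3,4.5,0,0,0,0,1,0,0,0,0,0,0.187,1,0,0,0,0,0,0.187,1,0,0,0,0,0,0.187,1,0,0,0,0,0,0.187,1,0,0,0,0,0,0.187,1,0,0,0,0,0,0.187,1]'; python3 -m inch '[0,0,0,0,0,0.187,1,0,0,0,0,0,0.187,1,0,0,0,0,0,0,1]'
python3 - <<'E'
from h import *
o=ctrl.get_obs(); print(o['ee_pos'],o['eef_rot'],o['force'])
c=cam('wrist'); P=pts(c); im=c[0]
for l in ('block_mid',):
    for r in ctrl.place_of('wrist',l)[:4]: print(l,r['score'],r['centre'],world(c,*r['centre'],.014).round(3))
m=((P[...,2]>.022)&(P[...,2]<.034)).astype(np.uint8)
n,L,s,ce=cv2.connectedComponentsWithStats(m)
for i in range(1,n):
    if s[i,4]<200: continue
    q=P[L==i]; b=cv2.minAreaRect((q[:,:2]*1000).astype(np.float32)); print(ce[i].round(),s[i,4],b,np.median(q[:,2]).round(4),im[L==i].mean(0).round())
save('w1.png',im,1.2)
E
```

```text
time_s: 3.5
ee_pos: [0.6209, -0.1681, 0.2414]
eef_rot: [-3.142, 0.0, -0.025]
force: [-0.1, -0.1, 0.0]
grip_width: 0.0939
time_s: 3.88
ee_pos: [0.6209, -0.168, 0.2414]
eef_rot: [-3.142, 0.0, -0.392]
force: [-0.1, -0.1, -0.7]
grip_width: 0.094
[ 0.62093257 -0.16804521  0.24135709] [-3.14158689e+00  1.39439943e-04 -3.91854600e-01] [-0.13886725 -0.08940286 -0.69572916]
block_mid 0.92 [261.9, 262.2] [ 0.578 -0.295  0.014]
block_mid 0.64 [272.3, 179.6] [ 0.639 -0.184  0.014]
block_mid 0.63 [184.5, 110.0] [ 0.567 -0.052  0.014]
[126.  46.] 327 ((535.326904296875, 40.862205505371094), (92.35623931884766, 45.875213623046875), 38.80679702758789) 0.0281 [86. 79. 73.]
[372.  40.] 1240 ((815.940185546875, -68.04763793945312), (75.32241821289062, 24.46832275390625), 49.356407165527344) 0.0266 [52. 39. 31.]
[439.  67.] 897 ((886.0275268554688, -128.84054565429688), (18.463212966918945, 84.93199157714844), 50.07551193237305) 0.0243 [198. 126.  70.]
[293. 100.] 1398 ((700.9469604492188, -97.47544860839844), (88.85227966308594, 88.55121612548828), 55.40122604370117) 0.0241 [231. 189. 116.]
[182. 107.] 1822 ((566.9908447265625, -49.69282531738281), (43.97159957885742, 63.79594802856445), 2.0155293941497803) 0.0282 [248.  86.  70.]
[ 13. 125.] 424 ((352.1435546875, 10.210948944091797), (82.25506591796875, 35.79169845581055), 55.6922721862793) 0.028 [27. 87. 77.]
[272. 182.] 1518 ((638.0186767578125, -185.2448272705078), (64.36003875732422, 43.90325927734375), 60.12339782714844) 0.0282 [165. 147. 119.]
[148. 191.] 1439 ((475.0871276855469, -131.29605102539062), (90.8184814453125, 29.968585968017578), 0.9790971279144287) 0.0282 [73. 61. 47.]
[259. 264.] 1253 ((575.5111083984375, -291.8612060546875), (44.82713317871094, 64.06346893310547), 49.52656555175781) 0.0282 [241.  75.  60.]
[181. 271.] 477 ((463.8118591308594, -258.04864501953125), (35.13727951049805, 34.19680404663086), 25.625890731811523) 0.028 [169. 149. 117.]
```

View pics/w1.png

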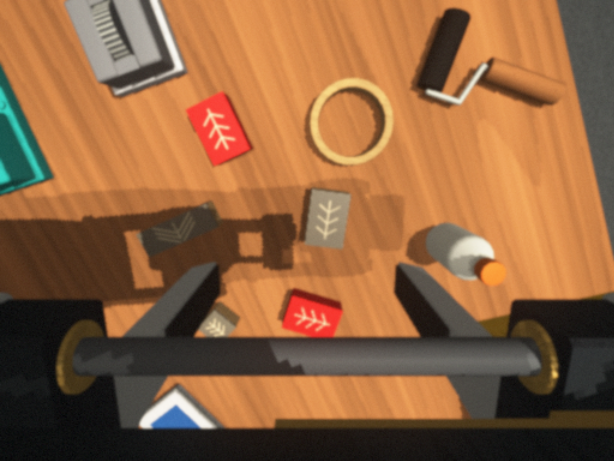

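The block is confirmed at (0.638, -0.185), with its width axis at -29.9°. The bottle (raw px about (385,205)) may be near the gripper body, so I'm checking its position and the holder's pose.

```bash
python3 - <<'E'
from h import *
M=np.eye(3); a=np.radians(-29.88); ax=np.array([np.cos(a),np.sin(a)]); ay=np.array([-ax[1],ax[0]])
for n in ('wrist','scene','top'):
    c=cam(n); P=pts(c)
    m=(P[...,2]>.06)&(P[...,2]<.13)&(P[...,0]>.66)&(P[...,0]<.8)&(P[...,1]<-.2)&(P[...,1]>-.32)
    q=P[m]; 
    if len(q)>20:
        for lo,hi in((.06,.09),(.09,.106),(.106,.14)):
            w=q[(q[:,2]>lo)&(q[:,2]<hi)]
            if len(w)>5:
                e=(w[:,:2]-[.638,-.1852])@np.c_[ax,ay]; print(n,lo,len(w),w[:,:2].mean(0).round(3),w[:,2].max().round(3),'blockframe min/max',e.min(0).round(3),e.max(0).round(3))
c=cam('top'); P=pts(c)
for k,(lo,hi) in dict(low=(.0,.024),mid=(.040,.052),house=(.053,.062)).items():
    m=(P[...,2]>lo)&(P[...,2]<hi)&(P[...,0]>.47)&(P[...,0]<.6)&(P[...,1]<.26)&(P[...,1]>.0)
    if lo==0: m&=(P[...,2]>.004)
    mm=cv2.connectedComponentsWithStats(m.astype(np.uint8))
    for i in range(1,mm[0]):
        if mm[2][i,4]>25: print(k,mm[2][i,4],cv2.minAreaRect((P[mm[1]==i][:,:2]*1000).astype(np.float32)),np.median(P[mm[1]==i][:,2]))
E
```

```text
wrist 0.06 874 [ 0.753 -0.259] 0.09 blockframe min/max [ 0.123 -0.035] [0.167 0.011]
wrist 0.09 229 [ 0.755 -0.264] 0.106 blockframe min/max [ 0.132 -0.026] [0.157 0.001]
wrist 0.106 464 [ 0.758 -0.267] 0.122 blockframe min/max [ 0.135 -0.024] [ 0.159 -0.001]
scene 0.06 303 [ 0.767 -0.283] 0.09 blockframe min/max [ 0.134 -0.038] [0.175 0.007]
scene 0.09 57 [ 0.765 -0.278] 0.106 blockframe min/max [ 0.141 -0.026] [ 0.163 -0.004]
scene 0.106 110 [ 0.762 -0.275] 0.121 blockframe min/max [ 0.137 -0.026] [ 0.163 -0.004]
top 0.06 16 [ 0.767 -0.281] 0.087 blockframe min/max [ 0.149 -0.031] [0.168 0.003]
top 0.106 23 [ 0.765 -0.272] 0.123 blockframe min/max [ 0.148 -0.022] [ 0.159 -0.002]
low 28 ((543.5906982421875, 235.203857421875), (5.33698034286499, 61.459983825683594), 85.93917083740234) 0.01671107849493403
low 894 ((528.9456176757812, 129.73248291015625), (220.0996551513672, 87.73683166503906), 86.84799194335938) 0.01772957799740915
mid 136 ((533.7102661132812, 218.97335815429688), (16.481895446777344, 75.27159881591797), 85.4283676147461) 0.04594835918310358
mid 41 ((525.7930297851562, 128.89498901367188), (7.523626804351807, 41.84817886352539), 85.33870697021484) 0.04429250587877198
mid 76 ((525.14111328125, 109.54237365722656), (14.304895401000977, 47.86222839355469), 85.4918212890625) 0.04713762808841726
house 435 ((521.5578002929688, 64.28721618652344), (77.10738372802734, 67.41756439208984), 85.46662902832031) 0.05682212382944685
```

The bottle is clear. The holder's yaw is about -0.078 with origin at about (0.5275, 0.139), and the stop face is at about y = 72 mm. Now grasping.

```bash
python3 -m inch '[0,0,0,0,0,0.13,1,2.34,0.64,5,0,0,0,1,0,0,5,0,0,0,1,0,0,5,0,0,0,1,0,0,4,0,0,0,1,0,0,2.5,0,0,0,1,0,0,1.5,0,0,0,1,0,0,0,0,0,0,1]'; python3 -m inch '[0,0,0,0,0,0,0,0,0,0,0,0,0,0,0,0,0,0,0,0,0,0,0,0,0,0,0,0,0,0,0,0,0,0,0,0,0,0,0,0,0,0,0,0,0,0,0,0,0]' 25
```

```text
time_s: 5.18
ee_pos: [0.6378, -0.1852, 0.0109]
eef_rot: [3.141, 0.001, -0.522]
force: [0.6, 0.8, -0.0]
grip_width: 0.0941
time_s: 6.05
ee_pos: [0.638, -0.1853, 0.0115]
eef_rot: [3.142, -0.0, -0.523]
force: [-0.7, -0.4, 0.5]
grip_width: 0.044
```

```bash
python3 -m inch '[0,0,-3,0,0,0,0,0,0,-5,0,0,0,0,0,0,-5,0,0,0,0,0,0,0,0,0,-0.148,0,0,0,0,0,0,-0.148,0,0,0,0,0,0,-0.149,0,-1.94,-4.98,0,0,0,0,0,-1.94,-4.98,0,0,0,0,0,-1.94,-4.98,0,0,0,0,0,-1.94,-4.98,0,0,0,0,0,-1.94,-4.98,0,0,0,0,0,-1.94,-4.98,0,0,0,0,0,-1.94,-4.98,0,0,0,0,0,0,0,0,0,0,0,0,0,0,0,0,0,0,0]'
python3 - <<'E'
from h import *
o=ctrl.get_obs(); print(o['ee_pos'],o['eef_rot'],o['grip_width'])
c=cam('wrist'); P=pts(c); save('w2.png',c[0],1.2)
print(c[2][:3,3],c[2][:3,2])
for k,(lo,hi) in dict(bed=(.016,.0235),mid=(.040,.052),house=(.054,.0605)).items():
    m=(P[...,2]>lo)&(P[...,2]<hi)&(P[...,0]>.46)&(P[...,0]<.61)&(P[...,1]<.28)&(P[...,1]>-.0)
    mm=cv2.connectedComponentsWithStats(m.astype(np.uint8))
    for i in range(1,mm[0]):
        if mm[2][i,4]>60: print(k,mm[3][i].round(),mm[2][i,4],cv2.minAreaRect((P[mm[1]==i][:,:2]*1000).astype(np.float32)),np.median(P[mm[1]==i][:,2]))
E
```

```text
time_s: 7.92
ee_pos: [0.5299, 0.1725, 0.1414]
eef_rot: [3.141, -0.0, -0.078]
force: [-0.4, 0.0, -1.0]
grip_width: 0.0438
[0.52987923 0.17253982 0.14141209] [ 3.14139580e+00 -1.46075722e-05 -7.76853772e-02] 0.04375575310024998
[0.53469097 0.2401688  0.3208332 ] [-0.01779286 -0.23315509 -0.97227677]
bed [255. 132.] 872 ((533.7216796875, 232.3218994140625), (10.858033180236816, 78.97577667236328), 85.50359344482422) 0.01831197600048315
bed [255. 169.] 1892 ((530.5055541992188, 192.61497497558594), (32.53398513793945, 80.0993423461914), 86.36701965332031) 0.01854606555024174
mid [254. 147.] 1456 ((532.1808471679688, 219.45860290527344), (15.87362003326416, 75.17102813720703), 85.5234375) 0.046725356515739364
house [255. 325.] 1267 ((518.971923828125, 40.715152740478516), (29.05472755432129, 67.63081359863281), 85.96651458740234) 0.05715104416075184
```

View pics/w2.png

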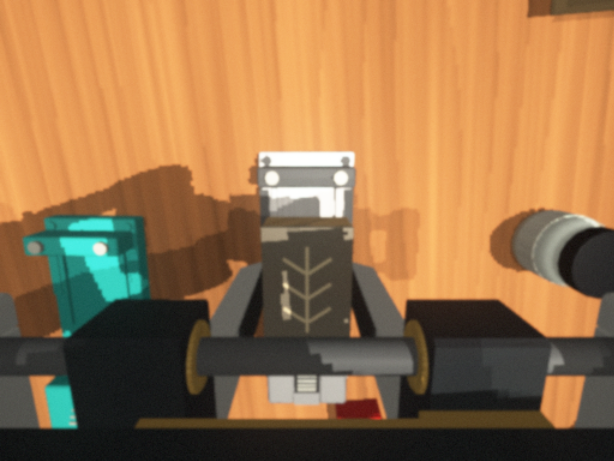

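The wrist view shows the block held above the bed (raw px about (255,225)), aligned with the holder. The stop face is at y≈0.2115 world and the centre line about 0.8 mm to -x. Lowering.

```bash
python3 -m inch '[-0.08,0,4,0,0,0,0,0,0,4,0,0,0,0,0,0,1.5,0,0,0,0,0,0,0.8,0,0,0,0,0,0,0.5,0,0,0,0,0,0,0.2,0,0,0,0,0,0,0,0,0,0,0,0,0,0,0,0,0,0]'; python3 -m inch '[0,0,0.08,0,0,0,0,0,0,0.08,0,0,0,0,0,0,0,0,0,0,0]'
```

```text
time_s: 8.98
ee_pos: [0.5292, 0.173, 0.0319]
eef_rot: [-3.141, -0.001, -0.078]
force: [0.5, 0.5, -0.3]
grip_width: 0.0437
time_s: 9.35
ee_pos: [0.5289, 0.1729, 0.0298]
eef_rot: [3.142, 0.0, -0.078]
force: [-0.4, -0.7, -1.0]
grip_width: 0.0441
```

```bash
python3 -m inch '[0,0,0.03,0,0,0,0,0,0,0,0,0,0,0.55,0,0,0,0,0,0,0.65,0,0,0,0,0,0,0.65,0,0,-1,0,0,0,0.65,0,0,-3,0,0,0,0.65,0,0,-5,0,0,0,0.65,0,0,-5,0,0,0,0.65,0,-3,-4,0,0,0,0.3,0,-3,0,0,0,0,0,0,0,0,0,0,0,0]' 10
python3 - <<'E'
from h import *
o=ctrl.get_obs(); print(o['ee_pos'],o['eef_rot'],o['grip_width'])
for n in('wrist','top'):
    c=cam(n); P=pts(c); save(n+'3.png',c[0][150:260,130:260] if n=='top' else c[0],5 if n=='top' else 1.2)
    for k,(lo,hi) in dict(mid=(.038,.051),house=(.054,.0605),wheel=(.0612,.075)).items():
        m=(P[...,2]>lo)&(P[...,2]<hi)&(P[...,0]>.46)&(P[...,0]<.61)&(P[...,1]<.28)&(P[...,1]>-.0)
        mm=cv2.connectedComponentsWithStats(m.astype(np.uint8))
        for i in range(1,mm[0]):
            if mm[2][i,4]>20: print(n,k,mm[3][i].round(),mm[2][i,4],cv2.minAreaRect((P[mm[1]==i][:,:2]*1000).astype(np.float32)),np.median(P[mm[1]==i][:,2]),P[mm[1]==i][:,2].max())
E
```

```text
time_s: 10.72
ee_pos: [0.5334, 0.234, 0.2102]
eef_rot: [-3.141, -0.001, -0.076]
force: [-0.2, -1.0, -0.2]
grip_width: 0.0342
[0.53342548 0.23395335 0.21020481] [-3.14119193e+00 -6.69211044e-04 -7.60312592e-02] 0.03421091040968901
wrist mid [256. 194.] 841 ((532.4491577148438, 219.9249725341797), (15.941302299499512, 75.06092071533203), 85.59200286865234) 0.046646439577164855 0.050999174091060695
wrist mid [256. 230.] 1794 ((528.2940673828125, 173.66249084472656), (64.20623779296875, 43.9310417175293), 86.13924407958984) 0.04622015377194841 0.04840626380492613
wrist mid [256. 263.] 289 ((525.3120727539062, 127.0441665649414), (14.43634033203125, 43.815731048583984), 82.64341735839844) 0.04473221958540041 0.04711798544561652
wrist mid [256. 275.] 369 ((524.504150390625, 113.18959045410156), (9.089285850524902, 46.92152786254883), 85.72562408447266) 0.04815064072365882 0.0504087123083668
wrist house [256. 327.] 1129 ((519.1861572265625, 47.2890625), (41.90137481689453, 67.89521026611328), 85.7258529663086) 0.05718280905645767 0.05936594918282456
wrist wheel [256. 322.] 246 ((520.4431762
[... 410 characters left out ...]
04540533913032174 0.050872573356145034
top mid [188. 206.] 44 ((525.570068359375, 127.79850769042969), (9.964482307434082, 41.92469024658203), 84.29304504394531) 0.044408945966731506 0.04917496100665897
top mid [195. 206.] 81 ((525.2237548828125, 108.60585021972656), (16.796483993530273, 48.512428283691406), 83.77021789550781) 0.04718027289827065 0.05097182628748298
top house [210. 207.] 375 ((521.5425415039062, 62.832427978515625), (73.02801513671875, 67.14922332763672), 86.06783294677734) 0.05672472747505197 0.06047660248665521
top wheel [209. 207.] 70 ((521.9890747070312, 63.09558868408203), (38.87660217285156, 15.049412727355957), 89.00114440917969) 0.06549230346476498 0.0728932684379422
```

View pics/wrist3.png

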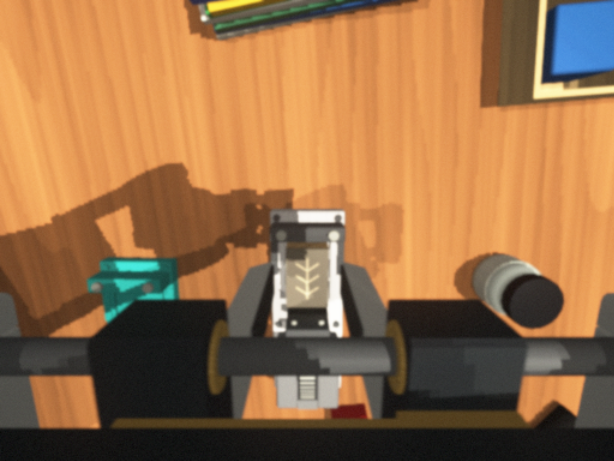

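The block lies flat on the bed (raw px about (256,230)): top at 0.0462 m, centre (0.5283, 0.1737), about 6 mm clear of the stop and the pad. Next I go above the wheel with shut fingers and feel for the rim.

```bash
python3 -m inch '[0,4.5,0,0,0,0,0,0,4.5,0,0,0,0,0,0,4.5,0,0,0,0,0,0,4.6,0,0,0,0,0,0,0,5,0,0,0,0,0,0,5,0,0,0,0,0,0,2.5,0,0,0,0,0,0,0.3,0,0,0,0,0,0,0,0,0,0,0,0,0,0,0,0,0,0,0,0,0,0,0,0,0]'; python3 -m inch '[0,0,0,0,0,0,0,0,0,0.4,0,0,0,0,0,0,0,0,0,0,0]'; python3 - <<'E'
from h import *
for i in range(4):
    ctrl.camera('top'); print(ctrl.get_obs()['force'].round(2),ctrl.get_obs()['ee_pos'][2])
E
```

```text
time_s: 12.2
ee_pos: [0.5199, 0.0522, 0.0824]
eef_rot: [-3.141, -0.001, -0.078]
force: [-0.7, -0.6, 0.3]
grip_width: 0.0
time_s: 12.58
ee_pos: [0.5193, 0.0523, 0.0771]
eef_rot: [3.141, 0.001, -0.078]
force: [0.5, 0.1, -0.2]
grip_width: 0.0005
[-0.49  0.68  0.33] 0.07732229418451694
[ 0.61 -1.09 -0.02] 0.07742888863284002
[-0.3   0.    0.05] 0.07750503056001888
[ 0.05 -0.5  -0.1 ] 0.0775583776311265
```

```bash
python3 -m inch '[0,0,0.3,0,0,0,0,0,0,0.3,0,0,0,0,0,0,0,0,0,0,0]';python3 -m inch '[0,0,0.1,0,0,0,0,0,0,0,0,0,0,0]'; python3 -m inch '[0,0,0.1,0,0,0,0,0,0,0,0,0,0,0]'
```

```text
time_s: 13.15
ee_pos: [0.5194, 0.0522, 0.0712]
eef_rot: [3.141, 0.001, -0.078]
force: [-0.8, 0.2, -0.1]
grip_width: 0.0006
time_s: 13.4
ee_pos: [0.5196, 0.0523, 0.0705]
eef_rot: [-3.142, -0.0, -0.078]
force: [-0.0, 0.1, 0.6]
grip_width: 0.0007
time_s: 13.65
ee_pos: [0.5195, 0.0523, 0.0695]
eef_rot: [3.142, 0.0, -0.078]
force: [-0.2, -0.1, -0.1]
grip_width: 0.0004
```

```bash
for i in 1 ; do python3 -m inch '[0,0,0.1,0,0,0,0,0,0,0,0,0,0,0]' | grep -E "ee_pos|force"; python3 -m inch '[0,0,0.1,0,0,0,0,0,0,0,0,0,0,0]'| grep -E "ee_pos|force"; done
```

```text
ee_pos: [0.5196, 0.0523, 0.0686]
force: [-0.0, -0.4, 1.8]
ee_pos: [0.5197, 0.0523, 0.0678]
force: [-1.4, -0.2, 5.4]
```

```bash
python3 -m inch '[0,0,0.1,0,0,0,0,0,0,0,0,0,0,0]' | grep -E "ee_pos|force"
```

```text
ee_pos: [0.5198, 0.0523, 0.0671]
force: [-1.9, -0.6, 8.8]
```

```bash
python3 -m inch '[0,0,0.08,0,0,0,0,0,-0.2,0,0,0,0,0,0,-0.2,0,0,0,0,0,0,0,0,0,0,0,0]' | grep -E "ee_pos|force"
```

```text
ee_pos: [0.5202, 0.0559, 0.0666]
force: [-3.8, -4.0, 11.7]
```

```bash
python3 -m inch '[0,-0.25,0,0,0,0,0,0,-0.25,0,0,0,0,0,0,0,0,0,0,0,0]' | grep -E "ee_pos|force"
```

```text
ee_pos: [0.5206, 0.061, 0.0666]
force: [-2.9, -2.6, 12.2]
```

```bash
python3 -m inch '[0,-0.25,0,0,0,0,0,0,-0.25,0,0,0,0,0,0,0,0,0,0,0,0]' | grep -E "ee_pos|force"
```

```text
ee_pos: [0.521, 0.0661, 0.0666]
force: [-3.3, -2.2, 11.1]
```

```bash
python3 -m inch '[0,-0.25,0,0,0,0,0,0,-0.25,0,0,0,0,0,0,0,0,0,0,0,0]' | grep -E "ee_pos|force"
```

```text
ee_pos: [0.5213, 0.071, 0.0665]
force: [-2.9, -1.8, 11.4]
```

```bash
python3 -m inch '[0,-0.25,0,0,0,0,0,0,-0.25,0,0,0,0,0,0,0,0,0,0,0,0]' | grep -E "ee_pos|force"; python3 -m inch '[0,0,-0.4,0,0,0,0,0,0.8,-0.4,0,0,0,0,0,1.6,0,0,0,0,0,0,0,0,0,0,0,0]' | grep -E "ee_pos|force"
cat > jaw.py <<'E'
from h import *
D=[]
for k in range(3):
    c=cam('top'); P=pts(c); r=[]
    for (lo,hi,y0,y1) in ((.040,.052,.19,.24),(.04,.052,.145,.19),(.036,.052,.12,.142),(.040,.052,.095,.123)):
        m=(P[...,2]>lo)&(P[...,2]<hi)&(P[...,0]>.49)&(P[...,0]<.57)&(P[...,1]<y1)&(P[...,1]>y0)
        q=P[m]; r.append(np.r_[np.median(q[:,0]),np.percentile(q[:,1]-(q[:,0]-.528)*-.078,[2,98]),len(q)])
    D.append(r)
print('stop/block/pad/jaw: x, y lo, y hi, n\n',np.mean(D,0).round(4))
im=c[0][170:240,140:240]; save('j%d.png'%(ctrl.get_obs()['time_s']*100),im,6)
E
python3 jaw.py; ls pics
```

```text
ee_pos: [0.5216, 0.0761, 0.0663]
force: [-1.6, -1.8, 7.5]
ee_pos: [0.5194, 0.051, 0.0736]
force: [0.4, -0.5, -0.2]
scene0.png
top0.png
top3.png
w1.png
w2.png
wrist3.png
  return _methods._mean(a, axis=axis, dtype=dtype,
  ret = ret.dtype.type(ret / rcount)
Traceback (most recent call last):
  File "jaw.py", line 7, in <module>
    q=P[m]; r.append(np.r_[np.median(q[:,0]),np.percentile(q[:,1]-(q[:,0]-.528)*-.078,[2,98]),len(q)])
                                             ~~~~~~~~~~~~~^^^^^^^^^^^^^^^^^^^^^^^^^^^^^^^^^^^
IndexError: index -1 is out of bounds for axis 0 with size 0
```

```bash
sed -i "s/cam('top')/cam('wrist')/; s/im=c\[0\].*/im=c[0]; save('j%d.png'%(ctrl.get_obs()['time_s']*100),im,1.5)/; s/m=(P/m=(np.abs(P[...,0]-.528+.078*(.173-P[...,1]))<.02)\&(P/; s/(P\[...,0\]>.49)&(P\[...,0\]<.57)&//" jaw.py; python3 jaw.py; ls pics
```

```text
stop/block/pad/jaw: x, y lo, y hi, n
 [[5.2660000e-01 1.8940000e-01 1.9490000e-01 5.5666670e+02]
 [5.2760000e-01 1.4570000e-01 1.8930000e-01 4.7196667e+03]
 [5.2520000e-01 1.1930000e-01 1.4200000e-01 1.2613333e+03]
 [5.2370000e-01 9.9600000e-02 1.2170000e-01 1.4376667e+03]]
j1710.png
scene0.png
top0.png
top3.png
w1.png
w2.png
wrist3.png
```

View pics/j1710.png

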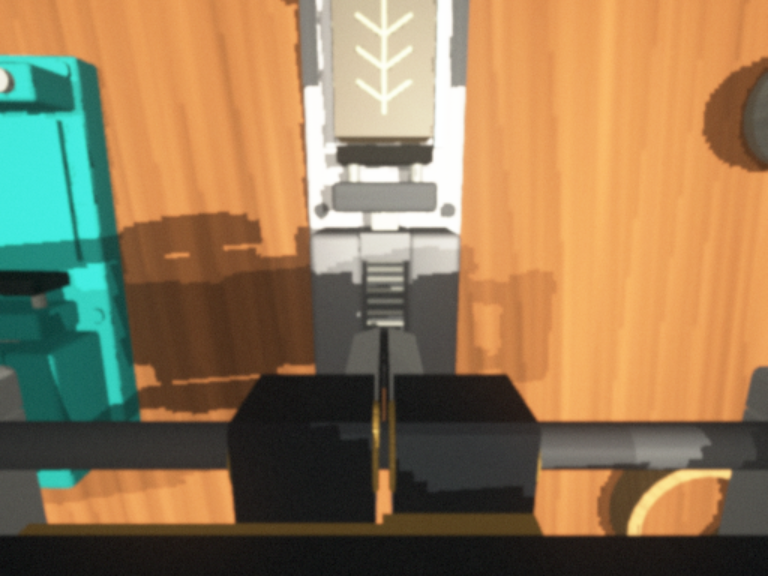

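The view is clear. In the 1.5x picture the block end is at row 138, the pad at rows 147-165, the 8 mm gap at rows 165-183 and the jaw at rows 183-211. The jaw has advanced about 5 mm. I'll add a profile measurement and do stroke 2.

```bash
cat > jaw.py <<'E'
from h import *
from scipy.ndimage import uniform_filter1d
D=[]
for k in range(3):
    c=cam('wrist'); P=pts(c)
    u=int(round(pix(c,[.525,.125,.046])[0])); s=np.median(P[:,u-5:u+6],1)  # strip along the holder
    z=s[:,2]; up=z>.034; e=np.flatnonzero(np.diff(up.astype(int)))
    # y of each raised run (top surfaces)
    r=[]; st=0
    for a in list(e)+[len(z)-1]:
        if up[a] and a-st>3: w=s[st+1:a+1]; r.append((w[0,1]*1e3,w[-1,1]*1e3,np.median(w[:,2])*1e3,st+1,a))
        st=a
    D.append(r)
for r in D: print([tuple(np.round(x,1)) for x in r][:5])
if 0: pass
import sys
if len(sys.argv)>1: save(sys.argv[1],c[0][40:200,180:330],4)
E
python3 jaw.py
python3 -m inch '[0,0,0.4,0,0,0,0,0,0,0.2,0,0,0,0,0,0,0,0,0,0,0]' | grep -E "ee_pos|force"
```

```text
[(np.float64(194.4), np.float64(141.4), np.float64(46.3), np.float64(1.0), np.float64(93.0)), (np.float64(137.8), np.float64(130.3), np.float64(45.1), np.float64(97.0), np.float64(109.0)), (np.float64(122.2), np.float64(74.9), np.float64(68.7), np.float64(121.0), np.float64(312.0)), (np.float64(71.5), np.float64(75.6), np.float64(205.6), np.float64(342.0), np.float64(383.0))]
[(np.float64(194.4), np.float64(141.4), np.float64(46.3), np.float64(1.0), np.float64(93.0)), (np.float64(137.9), np.float64(130.3), np.float64(45.1), np.float64(97.0), np.float64(109.0)), (np.float64(122.3), np.float64(75.4), np.float64(68.4), np.float64(121.0), np.float64(312.0)), (np.float64(71.5), np.float64(75.8), np.float64(205.9), np.float64(342.0), np.float64(383.0))]
[(np.float64(194.6), np.float64(141.3), np.float64(46.3), np.float64(1.0), np.float64(93.0)), (np.float64(138.0), np.float64(130.3), np.float64(45.1), np.float64(97.0), np.float64(109.0)), (np.float64(121.7), np.float64(74.9), np.float64(68.5), np.float64(122.0), np.float64(312.0)), (np.float64(71.6), np.float64(76.0), np.float64(205.8), np.float64(342.0), np.float64(383.0))]
ee_pos: [0.5195, 0.0523, 0.0677]
force: [-0.8, -0.6, 0.5]
```

```bash
python3 -m inch '[0,0,0.1,0,0,0,0,0,0,0.1,0,0,0,0,0,0,0,0,0,0,0]' | grep -E "ee_pos|force"
```

```text
ee_pos: [0.5197, 0.0523, 0.0662]
force: [-2.4, 1.2, 8.1]
```

```bash
python3 -m inch '[0,0,0.1,0,0,0,0,0,-0.25,0.02,0,0,0,0,0,-0.25,0.02,0,0,0,0,0,0,0,0,0,0,0]' | grep -E "ee_pos|force"
```

```text
ee_pos: [0.5202, 0.057, 0.0653]
force: [-5.1, -2.5, 13.0]
```

```bash
python3 -m inch '[0,-0.25,0.02,0,0,0,0,0,-0.25,0.02,0,0,0,0,0,0,0,0,0,0,0]' | grep -E "ee_pos|force"
```

```text
ee_pos: [0.5206, 0.0621, 0.0649]
force: [-5.0, -2.0, 13.8]
```

```bash
python3 -m inch '[0,-0.25,0,0,0,0,0,0,-0.25,0,0,0,0,0,0,0,0,0,0,0,0]' | grep -E "ee_pos|force"
```

```text
ee_pos: [0.5209, 0.0671, 0.0648]
force: [-3.6, -1.1, 11.8]
```

```bash
python3 -m inch '[0,-0.25,0.02,0,0,0,0,0,-0.25,0.02,0,0,0,0,0,0,0,0,0,0,0]' | grep -E "ee_pos|force"
```

```text
ee_pos: [0.5213, 0.0721, 0.0643]
force: [-4.5, -0.9, 11.9]
```

```bash
python3 -m inch '[0,-0.2,0.03,0,0,0,0,0,-0.2,0.03,0,0,0,0,0,0,0,0,0,0,0]' | grep -E "ee_pos|force"; python3 -m inch '[0,0,-0.6,0,0,0,0,0,0.9,-0.2,0,0,0,0,0,1.5,0,0,0,0,0,0,0,0,0,0,0,0]' | grep -E "ee_pos|force"; python3 jaw.py
```

```text
ee_pos: [0.5217, 0.0761, 0.0637]
force: [-4.9, -1.6, 10.0]
ee_pos: [0.5194, 0.051, 0.0707]
force: [0.3, 1.1, 0.5]
[(np.float64(192.1), np.float64(135.7), np.float64(46.2), np.float64(1.0), np.float64(99.0)), (np.float64(127.8), np.float64(73.8), np.float64(65.9), np.float64(110.0), np.float64(312.0)), (np.float64(69.8), np.float64(74.2), np.float64(202.5), np.float64(342.0), np.float64(383.0))]
[(np.float64(192.5), np.float64(135.7), np.float64(46.2), np.float64(1.0), np.float64(100.0)), (np.float64(127.8), np.float64(74.2), np.float64(66.0), np.float64(111.0), np.float64(312.0)), (np.float64(70.4), np.float64(75.0), np.float64(202.7), np.float64(342.0), np.float64(383.0))]
[(np.float64(193.1), np.float64(135.6), np.float64(46.3), np.float64(1.0), np.float64(100.0)), (np.float64(127.5), np.float64(74.2), np.float64(66.0), np.float64(112.0), np.float64(312.0)), (np.float64(71.0), np.float64(75.2), np.float64(202.6), np.float64(342.0), np.float64(383.0))]
```

Stroke 2 moved the jaw 5.6 mm. The pad now touches the block and its gap is still 8 mm. By measurement, about 8 mm more jaw travel is needed, so stroke 3 is next.

```bash
python3 -m inch '[0,0,0.4,0,0,0,0,0,0,0.3,0,0,0,0,0,0,0,0,0,0,0]' | grep -E "ee_pos|force"
```

```text
ee_pos: [0.5197, 0.0525, 0.0641]
force: [-1.2, -0.3, 6.6]
```

```bash
python3 -m inch '[0,0,0.13,0,0,0,0,0,-0.25,0.02,0,0,0,0,0,-0.25,0.02,0,0,0,0,0,0,0,0,0,0,0]' | grep -E "ee_pos|force"
```

```text
ee_pos: [0.5203, 0.0572, 0.063]
force: [-4.6, -3.0, 12.2]
```

```bash
python3 -m inch '[0,-0.25,0,0,0,0,0,0,-0.25,0,0,0,0,0,0,0,0,0,0,0,0]' | grep -E "ee_pos|force"
```

```text
ee_pos: [0.5206, 0.0622, 0.0629]
force: [-3.4, -1.8, 11.5]
```

```bash
python3 -m inch '[0,-0.25,0.01,0,0,0,0,0,-0.25,0.01,0,0,0,0,0,0,0,0,0,0,0]' | grep -E "ee_pos|force"
```

```text
ee_pos: [0.5209, 0.0672, 0.0626]
force: [-3.2, -2.9, 9.2]
```

```bash
python3 -m inch '[0,-0.25,0.01,0,0,0,0,0,-0.25,0.01,0,0,0,0,0,0,0,0,0,0,0]' | grep -E "ee_pos|force"
```

```text
ee_pos: [0.5213, 0.0721, 0.0623]
force: [-3.7, -2.6, 9.2]
```

```bash
python3 -m inch '[0,-0.2,0.02,0,0,0,0,0,-0.2,0.02,0,0,0,0,0,0,0,0,0,0,0]' | grep -E "ee_pos|force"; python3 -m inch '[0,0,-0.6,0,0,0,0,0,0.9,-0.2,0,0,0,0,0,1.5,0,0,0,0,0,0,0,0,0,0,0,0]' | grep -E "ee_pos|force"; python3 jaw.py
```

```text
ee_pos: [0.5216, 0.0761, 0.0619]
force: [-3.4, -2.9, 8.3]
ee_pos: [0.5194, 0.0511, 0.0693]
force: [-0.7, 0.1, 0.3]
[(np.float64(191.5), np.float64(139.9), np.float64(46.2), np.float64(1.0), np.float64(92.0)), (np.float64(133.4), np.float64(73.5), np.float64(63.5), np.float64(101.0), np.float64(312.0)), (np.float64(69.8), np.float64(74.5), np.float64(201.3), np.float64(342.0), np.float64(383.0))]
[(np.float64(192.2), np.float64(139.8), np.float64(46.2), np.float64(1.0), np.float64(93.0)), (np.float64(133.3), np.float64(74.4), np.float64(63.5), np.float64(102.0), np.float64(312.0)), (np.float64(70.3), np.float64(74.9), np.float64(201.3), np.float64(342.0), np.float64(383.0))]
[(np.float64(192.4), np.float64(139.8), np.float64(46.2), np.float64(1.0), np.float64(94.0)), (np.float64(133.8), np.float64(75.1), np.float64(63.5), np.float64(102.0), np.float64(312.0)), (np.float64(70.7), np.float64(75.2), np.float64(201.5), np.float64(342.0), np.float64(383.0))]
```

The gap is 6.35 mm, so the pad is in by about 1.7 mm. It needs about 2.3 mm more, which is about 9 mm of rim.

```bash
python3 -m inch '[0,-0.5,0.4,0,0,0,0,0,0,0.3,0,0,0,0,0,0,0,0,0,0,0]' | grep -E "ee_pos|force"
```

```text
ee_pos: [0.5201, 0.0577, 0.0626]
force: [-1.2, 1.3, 7.2]
```

```bash
python3 -m inch '[0,0,0.13,0,0,0,0,0,-0.25,0,0,0,0,0,0,-0.25,0,0,0,0,0,0,0,0,0,0,0,0]' | grep -E "ee_pos|force"
```

```text
ee_pos: [0.5205, 0.0621, 0.0617]
force: [-2.2, -3.6, 9.6]
```

```bash
python3 -m inch '[0,-0.2,0.01,0,0,0,0,0,-0.2,0.01,0,0,0,0,0,0,0,0,0,0,0]' | grep -E "ee_pos|force"; python3 -m inch '[0,0,-0.6,0,0,0,0,0,0.6,-0.4,0,0,0,0,0,0.8,0,0,0,0,0,0,0,0,0,0,0,0]' | grep -E "ee_pos|force"; python3 jaw.py j_end.png
```

```text
ee_pos: [0.5208, 0.0659, 0.0615]
force: [-3.2, -4.9, 9.8]
ee_pos: [0.5194, 0.0517, 0.0707]
force: [-0.0, -0.4, 0.6]
[(np.float64(192.7), np.float64(139.9), np.float64(46.2), np.float64(1.0), np.float64(93.0)), (np.float64(135.4), np.float64(74.4), np.float64(63.0), np.float64(99.0), np.float64(312.0)), (np.float64(70.2), np.float64(75.0), np.float64(202.5), np.float64(342.0), np.float64(383.0))]
[(np.float64(193.0), np.float64(139.9), np.float64(46.2), np.float64(1.0), np.float64(94.0)), (np.float64(135.0), np.float64(74.8), np.float64(63.1), np.float64(100.0), np.float64(312.0)), (np.float64(71.0), np.float64(75.1), np.float64(203.0), np.float64(342.0), np.float64(383.0))]
[(np.float64(193.2), np.float64(139.9), np.float64(46.2), np.float64(1.0), np.float64(94.0)), (np.float64(135.2), np.float64(74.7), np.float64(63.0), np.float64(100.0), np.float64(312.0)), (np.float64(71.3), np.float64(75.3), np.float64(202.9), np.float64(342.0), np.float64(383.0))]
```

View pics/j_end.png

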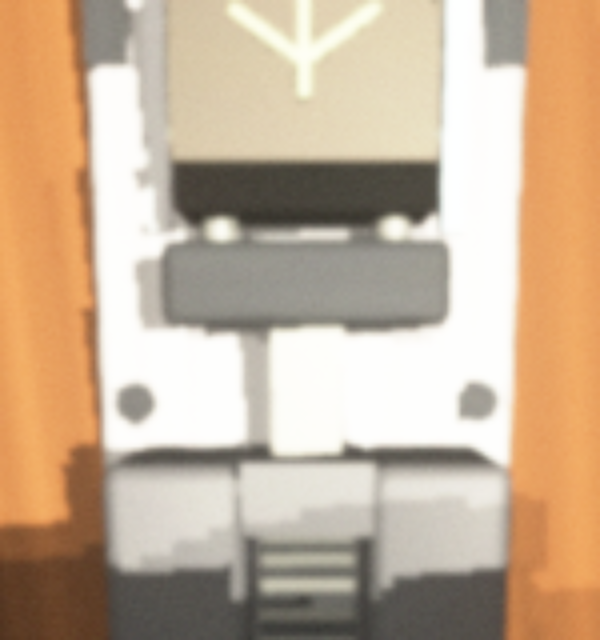

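The block, pad and jaw are in line. The pad (rows 165-222 in the crop) rests against the block, and the gap is about 4.7 mm by depth and about 3.3 mm by pixels, so it is pressed in 3.3 to 4.7 mm. Next I back off, do a last check and hand in.

```bash
python3 -m inch '[0,0,-4,0,0,0,0,0,0,-5,0,0,0,0,0,-4,-2,0,0,0,0,0,-5,0,0,0,0,0,0,-5,0,0,0,0,0,0,0,0,0,0,0,0,0,0,0,0,0,0,0]'; python3 - <<'E'
from h import *
c=cam('wrist'); P=pts(c)
m=(P[...,2]>.038)&(P[...,2]<.051)&(P[...,0]>.46)&(P[...,0]<.61)&(P[...,1]<.28)&(P[...,1]>.09)
mm=cv2.connectedComponentsWithStats(m.astype(np.uint8))
for i in range(1,mm[0]):
    if mm[2][i,4]>20: q=P[mm[1]==i]; print(mm[3][i].round(),mm[2][i,4],cv2.minAreaRect((q[:,:2]*1000).astype(np.float32)),np.median(q[:,2]))
s=P[:,int(pix(c,[.526,.14,.046])[0])]
v=int(pix(c,[.526,.14,.046])[1]); print(s[v-12:v+16,1:].round(4).tolist())
ctrl.hand_in(); print(ctrl.get_obs()['time_s'])
E
```

```text
time_s: 26.45
ee_pos: [0.5303, 0.1915, 0.1807]
eef_rot: [3.141, 0.0, -0.078]
force: [-0.5, 0.0, 0.1]
grip_width: 0.0007
[256. 184.] 3044 ((530.33544921875, 190.42628479003906), (74.66967010498047, 75.23387908935547), 85.55615997314453) 0.046376720946595645
[[0.1999, 0.1821], [0.1998, 0.1839], [0.2, 0.1863], [0.1996, 0.1872], [0.2003, 0.191], [0.2, 0.192], [0.2, 0.1937], [0.1999, 0.1953], [0.1997, 0.1962], [0.1997, 0.1981], [0.1996, 0.1996], [0.2002, 0.2026], [0.2001, 0.204], [0.2, 0.2053], [0.2005, 0.2081], [0.1998, 0.2077], [0.2002, 0.2104], [0.2003, 0.2121], [0.2, 0.2127], [0.1995, 0.2129], [0.1998, 0.2148], [0.2002, 0.2172], [0.2, 0.2181], [0.1995, 0.2183], [0.1995, 0.2194], [0.2004, 0.2228], [0.2, 0.2232], [0.2, 0.2243]]
the job is handed in; nothing more can be done
the job is handed in; nothing more can be done
```

The mid-sized block is clamped in the holder, lino side up, and the job was handed in at about 26.5 s with the gripper well clear of everything. No verdict was reported.

- **Placing:** I gripped the block across its 44 mm width and laid it on the bed. Measured after letting go, it was flat, within about 1 mm of the centre line and within about 1° of the holder's direction.
- **Closing the jaw:** I made three strokes of about 23 mm and one of 9 mm on the wheel. Each stroke was pressed with about 8 to 14 N, and about 15 N at the highest counting the sideways force.
- **Pad:** After the last stroke the gap behind it measured 4.7 mm by depth and about 3.3 mm by pixels. The two differ, but both mean it is pressed in about 3.3 to 4.7 mm, inside the 2 to 6 mm allowed.
- **Block against the stop:** In the last depth check the block and the end stop merged into one shape, so they are touching. Its top was at 46.4 mm, as it should be lying flat.
- **What the last check did not show:** The fingers hid the pad, so the gap was not measured again after I backed off. The block's angle was not measured on its own after clamping. I did not re-measure the bystanders either, though no move went near them.

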